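# Flip the kickstand down and hold the spindle stand upright

### The job

The folding polishing-spindle stand has tipped over onto its rest with its red kickstand folded up. First flip the kickstand down past its over-centre spring so that it snaps fully down and stays there; then bring the blue frame up by its hub until it stands upright, and finish while still holding it upright, because it tips again if let go. Leave the other things on the bench where they are.

Things in the scene. Friction and masses are not known exactly. Their poses are not given: they have to be found in the camera images.
- stand_hinge (a point): Middle of the frame's hinge, 25 mm above the bench, on a heavy fixed grey base plate (150 mm in x; -95 to +115 mm in y; 12 mm thick; knuckles 36 mm high at x = +-26 mm; rest post 79 mm high at y = -56 mm). Axes: the stand's, level, z up; x along the hinge (the frame turns about it), y towards the kickstand's side; the frame has tipped to -y.
- hub (a point): Centre of the aluminium hub atop the blue frame, 155 mm from the hinge (upright: 180 mm above the bench): a barrel 40 mm across, 60 mm long, along x, between flanges 54 mm across; felt wheel 60 mm across at the -x end. Pinch it from above, closing along y; it turns in the fingers. Post below: 16 mm in y; a steel block juts 42 mm to -y, 42 mm or more below the hub. z runs up the post.
- kickstand_pivot (a point): Pivot of the kickstand on a blue bracket of the frame: 20 mm to -x, 66 mm to +y and 100 mm up (z) from stand_hinge, in the axes of the frame, which lean with it (see hub). The kickstand turns about the frame's y axis; the bracket ends 6 mm short of the leg's middle plane.
- kickstand_tip (a point): Centre of the black rubber ball (14 mm across) at the end of the red kickstand leg, a round bar 10 mm thick; 95 mm from the pivot. Folded, the leg points to the frame's +x and 20 degrees upward; it swings down through +x until it points 5 degrees past straight down.
- frame (a joint): Lean of the frame (rad): 0 upright, +0.35 tipped to -y on its stop (the start), negative leaning to the kickstand's side. Free hinge; frame about 0.95 kg (varies), heavier on its -y side: let go at upright it falls back to +0.35; past about -0.1 it falls the other way until, kickstand down, its foot lands on the plate at about -0.17.
- kickstand (a joint): Kickstand angle (rad): 0 folded up (as at the start), 2.0 fully down. Over-centre spring: below 1.0 it springs back to 0, above 1.0 it snaps on to 2.0 by itself. About 2 to 3 N at the tip moves it.
- tweezers_mid (a point): Bystander, to be left alone: steel tweezers lying flat, 120 mm long, 8 mm high; the point is at its middle.
- gem_jar_mid (a point): Bystander, to be left alone: small amber glass jar with brass lid, 38 mm across, 45 mm high; the point is at its middle.
- gold_ring_mid (a point): Bystander, to be left alone: plain gold-coloured ring, 26 mm across, 6 mm high, lying on the dark soldering board (200 x 150 x 18 mm); the point is at its middle.
- glue_bottle_mid (a point): Bystander, to be left alone: small white glue bottle with blue cap, 36 mm across, 85 mm high; the point is at its middle.
- file_mid (a point): Bystander, to be left alone: hand file with a light wooden handle, 160 mm long, 20 mm high, lying on the soldering board; the point is at its middle.

How it is judged:
By the outcome, as a careful person would: the job done as asked, in the order asked, and still so for the second after the job is handed in, while the arm keeps its last pose, push and grip.
It also fails if it takes over 45 s, if anything falls off the work surface, if the arm or the gripper's body presses on something with over 40 N, if the wrist force passes 120 N, or if a joint passes its speed limit or range.

### The arm

A 6-joint arm with a two-finger parallel gripper is mounted at the origin on the work surface. World frame = base frame: x ahead of the robot, y to its left, z up, the work surface at z = 0. Lengths are in mm, angles in rad, forces in N, time in s.
With the tool pointing down it reaches from about 350 to 875 mm from the base axis. Payload 4.2 kg.
Tool frame: the origin (TCP) lies at the very end of the fingers, on their centre line; the grasp point (between the pads) lies 19 mm behind it; z points along the fingers, y is the line along which they close (so a half turn about z gives the same grasp; the last joint's range is limited). The gripper opens to 85 mm and grips with 20 to 120 N. Pads are 22 mm wide; open, the fingers measure 114 mm over their backs; the gripper's body (76 mm by 85 mm) begins 54 mm behind the grasp point. The pads swing forward as they close: fully open they stand 13 mm farther back than shut.
Start: joints at [-1.065, 0.385, 0.008, 0, -1.194, -0.259], TCP at [152.706, -606.036, 231.312] pointing down, gripper open.
Joint ranges: [-3.14, 3.14], [-1.21, 2.06], [-1.07, 1.41], [-3.16, 2.05], [-2.99, -0.16], [-3.1, 3.1]. Speed limits (rad/s): [2.79, 2.79, 3.14, 3.14, 3.14, 3.14].

### API

Orientations are given as a unit quaternion [x, y, z, w].
In Python, from bench import arm gives the robot as it stands.
- The arm moves only by the tool servo_tool, never from a script. Its argument "rows" is a list that holds one entry, the list of rows, each a list of 7 numbers: the finger opening in mm, from 0 to 85.4, then the shift along the tool's x, y, z in mm, then the turn, a rotation vector about the tool's x, y, z in rad. A call has 1 to 10 rows; each row is the pose to reach, as a shift and turn from the pose commanded when the call began, along the tool's axes at that moment; what a row does not reach only later rows make up. A row lasts 1/8 s, in which the tool goes at most 62.5 mm and 10.7 degrees, less where a joint would pass 70% of its speed; a pose out of reach is approached as far as the arm can. A call with a gripper value outside its range is refused whole. The fingers move at their own pace and stop on an object; the grip force is fixed at half the most. Time passes only in rows, so rows that repeat a pose let the fingers close. It gives the time, the measured TCP pose, the force, the opening and the grip force at its end, in the units of the state.
- arm.read_state(): the state, without advancing time (a new reading comes with each control period).
- arm.get_image(name): name is "scene" or "top"; returns the picture (420x560x3 uint8, red, green, blue); there is no depth.
- arm.camera_params(name): a dict with "intrinsics" (3x3 intrinsics, pixels), "R" (3x3) and "t" (3): a world point X has camera coordinates R X + t. Camera axes: x right, y down, z forward; pixel columns grow to the right and rows downward; lengths in mm; the calibration is good to about 2 mm. A picture is of the moment at which its call begins. camera_params takes no time and is no camera call.
- arm.job_done(): hands the job in; it is judged then, once.
The state is a dict: "clock": time; "joints": joint angles; "joint_vel": joint speeds; "joint_efforts": joint torques, N m; "position": TCP position; "ee_rot": TCP orientation; "contact_force": force on the tool from outside, world axes, zero at the start; "wrist_torque": the same for the moment, N m; "gripper_width": finger opening in mm; "grasp_force": force on a finger pad.
Only numpy, scipy, OpenCV 4.12 (cv2) and the standard library are available. Lean on these libraries where they do the work, as an engineer would, in place of code of your own. Each camera call takes 0.05 s, during which the arm holds its last target. There are 200 camera calls.

## Working session

There is one attempt and no reset: what is moved stays moved. The work goes in short steps, Python scripts to look and compute and a tool call to move; the robot and the scene stay as the last step left them, time stands still between calls to the robot, and variables do not carry over. Pictures are saved under pics/ and viewed, at most 10 in all, crops included, and the job is handed in when it is done.

Besides the shell and the picture viewer there is one more tool, called after "Request:" as a command line: name --argument value ..., lists and objects as JSON in quotes. servo_tool: Moves the arm, as the interface text tells. Its arguments: {"type":"object","properties":{"rows":{"type":"array"}},"required":["rows"]}

```bash
mkdir -p pics
python3 - <<'E'
from bench import arm
import cv2
for n in("scene","top"):
    cv2.imwrite(f"pics/{n}0.png",arm.get_image(n)[:,:,::-1]); p=arm.camera_params(n)
    print(n,p["intrinsics"],p["R"],p["t"])
s=arm.read_state();print(s)
E
```

```text
scene [[491.11783057   0.         293.88140824]
 [  0.         491.11783057 215.33955729]
 [  0.           0.           1.        ]] [[ 0.71881109  0.69506225 -0.01411001]
 [ 0.47627109 -0.5071265  -0.71832344]
 [-0.50643507  0.50961866 -0.6955662 ]] [-420.30346079 -155.15642949 1576.15937937]
top [[419.33239896   0.         275.62117573]
 [  0.         419.33239896 212.18778594]
 [  0.           0.           1.        ]] [[-0.01175813 -0.99972342  0.0203675 ]
 [-0.99402016  0.00947476 -0.10878491]
 [ 0.10856185 -0.02152481 -0.99385663]] [  24.41058363  547.93418716 1109.06172486]
{'clock': 0.1, 'joints': array([-1.06540656e+00,  3.85484637e-01,  6.79197819e-03, -4.45618907e-04,
       -1.19400341e+00, -2.58590877e-01]), 'joint_vel': array([ 0.00078254, -0.00117002,  0.00341444,  0.00064096,  0.00041556,
       -0.0008442 ]), 'joint_efforts': array([-7.42512093e-04, -3.93318129e+01,  1.88929439e+01,  4.19800624e+00,
       -2.59911620e-03,  9.26115462e-06]), 'position': array([ 152.58026069, -605.56252555,  230.33793288]), 'ee_rot': array([-1.23004894e-01,  9.92405588e-01,  9.58609792e-04, -1.61907397e-04]), 'contact_force': array([ 0.12722616, -0.02854273, -0.03038404]), 'wrist_torque': array([0.07025364, 0.03650481, 0.008145  ]), 'grasp_force': 0.0, 'gripper_width': 85.38961414866665}
```

View pics/scene0.png

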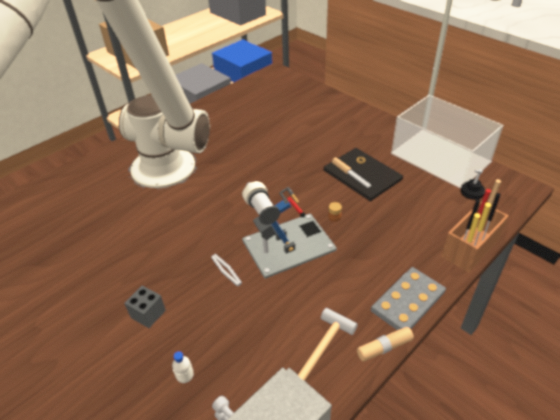

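View pics/top0.png

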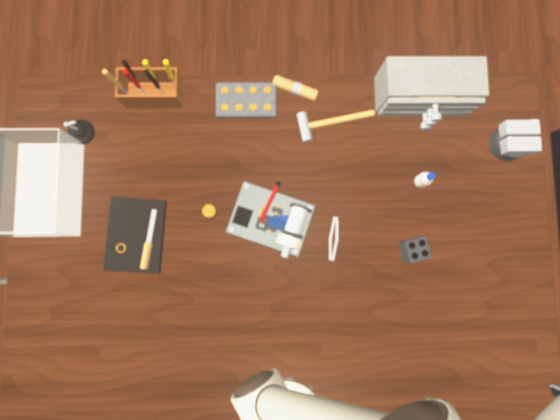

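The top view shows the stand around (270,218). Its felt wheel (-x end) is at (287,252), the red leg runs from (263,220) to (277,185), and the kickstand side is to the image left (world +y). Next I'll measure the plate and zoom in.

```bash
cat > h.py <<'E'
import numpy as np, cv2
from bench import arm
def cam(n):
    p=arm.camera_params(n); return [np.array(p[k],float) for k in("intrinsics","R","t")]
def ray(n,uv):
    K,R,t=cam(n); d=R.T@np.linalg.inv(K)@np.array([*uv,1.]); return -R.T@t,d
def onz(n,uv,z):
    c,d=ray(n,uv); return c+d*(z-c[2])/d[2]
def proj(n,X):
    K,R,t=cam(n); q=K@(R@np.asarray(X,float)+t); return q[:2]/q[2]
def tri(u1,u2):
    (a,d),(b,e)=ray("scene",u1),ray("top",u2)
    s=np.linalg.lstsq(np.c_[d,-e],b-a,rcond=None)[0]
    p,q=a+s[0]*d,b+s[1]*e; return (p+q)/2,np.linalg.norm(p-q)
E
python3 - <<'E'
from h import *
im=cv2.imread("pics/top0.png"); hsv=cv2.cvtColor(im,cv2.COLOR_BGR2HSV)
roi=np.zeros(im.shape[:2],np.uint8); roi[170:262,215:322]=1
m=((hsv[...,0]<140)&(hsv[...,0]>30)|(hsv[...,1]<40)).astype(np.uint8)*roi
m=cv2.morphologyEx(m,cv2.MORPH_OPEN,np.ones((3,3)))
c=max(cv2.findContours(m,0,2)[0],key=cv2.contourArea)
print(cv2.contourArea(c)); q=cv2.approxPolyDP(c,5,True)[:,0]
for p in q: print(p,onz("top",p,12).round(1))
for n,(a,b,w,h) in {"top":(215,170,110,95),"scene":(230,170,120,110)}.items():
    i=cv2.imread(f"pics/{n}0.png")[b:b+h,a:a+w]
    hs=cv2.cvtColor(i,cv2.COLOR_BGR2HSV)
    r=(((hs[...,0]<6)|(hs[...,0]>174))&(hs[...,1]>190)&(hs[...,2]>110)).astype(np.uint8)
    ys,xs=np.nonzero(r);print(n,"red",xs.min()+a,xs.max()+a,ys.min()+b,ys.max()+b)
    cv2.imwrite(f"pics/{n}_c.png",cv2.resize(i,None,fx=5,fy=5,interpolation=2))
a=cv2.imread("pics/top_c.png");b=cv2.imread("pics/scene_c.png")
H=max(a.shape[0],b.shape[0]);o=np.zeros((H,a.shape[1]+b.shape[1],3),np.uint8);o[:a.shape[0],:a.shape[1]]=a;o[:b.shape[0],a.shape[1]:]=b
cv2.imwrite("pics/both.png",cv2.resize(o,(800,int(H*800/o.shape[1]))))
E
```

```text
3728.0
[244 182] [635.2 105.   12. ]
[227 231] [499.5 151.9  12. ]
[279 249] [448.8  10.1  12. ]
[282 256] [429.7   2.2  12. ]
[297 255] [432.  -38.8  12. ]
[313 205] [569.1 -85.5  12. ]
[277 193] [603.6  13.7  12. ]
[262 224] [517.8  56.   12. ]
[257 214] [545.6  69.5  12. ]
[270 190] [612.1  33.1  12. ]Traceback (most recent call last):
  File "<stdin>", line 13, in <module>
    return umr_minimum(a, axis, None, out, keepdims, initial, where)
ValueError: zero-size array to reduction operation minimum which has no identity
```

```bash
cat >> h.py <<'E'
PSI=-0.333; H0=np.array([531.,23.7,25.])
X=np.array([np.cos(PSI),np.sin(PSI),0]);Y=np.array([-np.sin(PSI),np.cos(PSI),0]);Z=np.array([0,0,1.])
def fr(x,y,z,lean):  # frame coords -> world
    c,s=np.cos(lean),np.sin(lean)
    return H0+X*x+(Y*c+Z*s)*y+(-Y*s+Z*c)*z
def tip(k,lean):
    a=np.radians(20)-k
    return fr(-20+95*np.cos(a),66,100+95*np.sin(a),lean)
E
python3 - <<'E'
from h import *
P=dict(hub=fr(0,0,155,.35),wheel=fr(-55,0,155,.35),piv=fr(-20,66,100,.35),tip=tip(0,.35),hub0=fr(0,0,155,0))
for k,v in P.items(): print(k,v.round(1),proj("top",v).round(1),proj("scene",v).round(1))
o=[]
for n,(a,b,w,h) in {"top":(215,170,110,95),"scene":(230,170,110,105)}.items():
    i=cv2.resize(cv2.imread(f"pics/{n}0.png")[b:b+h,a:a+w],None,fx=3.6,fy=3.6,interpolation=2)
    for v in [*P.values()][:4]:
        u=(proj(n,v)-[a,b]+.5)*3.6; cv2.circle(i,tuple(int(t) for t in u),3,(0,255,0),1)
    for c in[(75,115),(-75,115),(-75,-95),(75,-95)]:
        u=(proj(n,fr(*c,-13,0))-[a,b]+.5)*3.6; cv2.circle(i,tuple(int(t) for t in u),3,(255,0,255),1)
    o.append(cv2.copyMakeBorder(i,0,380-i.shape[0],0,0,0))
cv2.imwrite("pics/both.png",np.hstack(o))
E
```

```text
hub [513.6 -26.5 170.6] [296. 220.] [264.  207.2]
wheel [461.6  -8.6 170.6] [288.8 242. ] [254.9 193.8]
piv [521.2  56.4 141.6] [261.2 218.3] [290.5 200.6]
tip [601.9  16.7 172.1] [277.3 183.4] [303.  215.1]
hub0 [531.   23.7 180. ] [274.8 212.5] [283.7 197.4]
```

View pics/both.png

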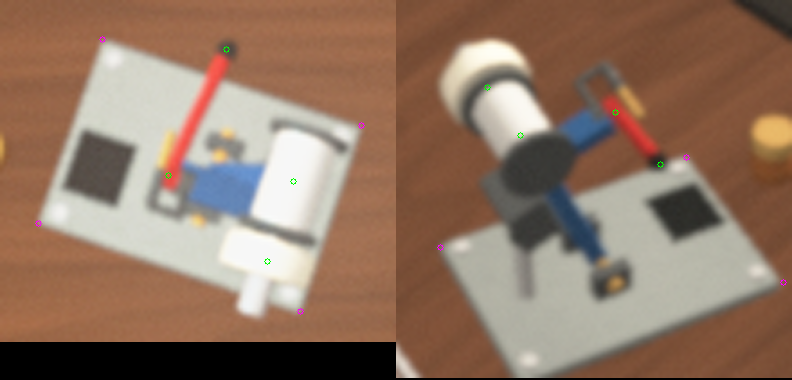

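The model projects well onto both views. Next I'll work out the push path and the approach.

```bash
cat >> h.py <<'E'
from scipy.spatial.transform import Rotation as Rot
Rt=Rot.from_matrix(np.c_[-X,Y,-Z])   # tool down, tool y along stand y
def rel(P):
    s=arm.read_state(); R0=Rot.from_quat(s["ee_rot"])
    return np.r_[R0.inv().apply(np.asarray(P)-s["position"]),(R0.inv()*Rt).as_rotvec()]
def push(k,r=82,off=5):
    a=np.radians(20)-k
    dx=11 if a<0 else 0
    return fr(-20+r*np.cos(a)-off*np.sin(a)+dx,66,100+r*np.sin(a)+off*np.cos(a),.35)
E
python3 - <<'E'
from h import *
np.set_printoptions(suppress=True,precision=2)
P=push(0);P[2]=270
print(P,rel(P))
R=Rt
for k in(0,.2,.4,.6,.8,1,1.15,1.3,1.45): print(k,push(k), Rt.inv().apply(push(k)-P))
E
```

```text
[588.69  21.18 270.  ] [-575.93  501.38  -38.74    0.     -0.      0.58]
0 [588.69  21.18 172.33] [ 0.    0.   97.67]
0.2 [595.17  24.61 157.65] [ -5.     5.36 112.35]
0.4 [609.1   25.71 142.34] [-17.8   10.95 127.66]
0.6 [609.53  31.49 126.99] [-16.33  16.55 143.01]
0.8 [606.86  38.11 112.23] [-11.64  21.94 157.77]
1 [601.19  45.33  98.63] [ -3.92  26.9  171.37]
1.15 [595.09  50.95  89.53] [  3.68  30.22 180.47]
1.3 [587.57  56.62  81.6 ] [ 12.64  33.12 188.4 ]
1.45 [578.79  62.2   75.01] [ 22.76  35.52 194.99]
```

Request:
servo_tool --rows '[[[0,0,0,-40,0,0,0],[0,-576,501,-40,0,0,0.58],[0,-576,501,-40,0,0,0.58],[0,-576,501,-40,0,0,0.58],[0,-576,501,-40,0,0,0.58],[0,-576,501,-40,0,0,0.58],[0,-576,501,-40,0,0,0.58],[0,-576,501,-40,0,0,0.58],[0,-576,501,-40,0,0,0.58],[0,-576,501,-40,0,0,0.58]]]'

```text
clock: 1.35
position: [467.5, -153.2, 271.3]
ee_rot: [0.166, 0.986, 0.0, -0.0]
contact_force: [1.1, -1.8, 0.1]
gripper_width: -0.3
grasp_force: 0.0
```

Run:
```python
from h import *
np.set_printoptions(suppress=True,precision=3)
P=push(0);P[2]=270
s=arm.read_state();print(s["clock"],s["position"],s["gripper_width"],s["joints"],rel(P))
```

```text
1.35 [ 467.508 -153.208  271.32 ] -0.2721066004429344 [ 0.014  0.127 -0.241 -0.    -1.202 -1.918] [-57.538 204.42    1.334   0.     -0.      0.   ]
```

Request:
servo_tool --rows '[[[0,-57,204,1,0,0,0],[0,-57,204,1,0,0,0],[0,-57,204,1,0,0,0],[0,-57,204,1,0,0,0],[0,-57,204,1,0,0,0],[0,-57,204,1,0,0,0]]]'

```text
clock: 2.1
position: [586.8, 18.1, 270.2]
ee_rot: [0.166, 0.986, -0.0, -0.0]
contact_force: [-0.8, -0.2, 0.5]
gripper_width: -0.1
grasp_force: 0.0
```

Run:
```python
from h import *
np.set_printoptions(suppress=True,precision=2)
s=arm.read_state();print(s["clock"],s["position"])
for k in(0,.4,.8,1,1.2,1.4): print(k,rel(push(k)))
o=[]
for n,(a,b,w,h) in {"top":(215,140,110,120),"scene":(230,120,110,150)}.items():
    i=cv2.resize(arm.get_image(n)[b:b+h,a:a+w,::-1],None,fx=3.6,fy=3.6,interpolation=2)
    for v in(s["position"],tip(0,.35)):
        u=(proj(n,v)-[a,b]+.5)*3.6; cv2.circle(i,tuple(int(t) for t in u),3,(0,255,0),1)
    o.append(cv2.copyMakeBorder(i,0,540-i.shape[0],0,0,0))
cv2.imwrite("pics/above.png",np.hstack(o))
```

```text
2.1 [586.77  18.06 270.22]
0 [-0.87  3.64 97.89 -0.   -0.   -0.  ]
0.4 [-18.68  14.62 127.86  -0.    -0.    -0.  ]
0.8 [-12.53  25.62 157.97  -0.    -0.    -0.  ]
1 [ -4.81  30.58 171.57  -0.    -0.    -0.  ]
1.2 [  5.62  34.91 183.46  -0.    -0.    -0.  ]
1.4 [ 18.37  38.44 193.17  -0.    -0.    -0.  ]
```

View pics/above.png

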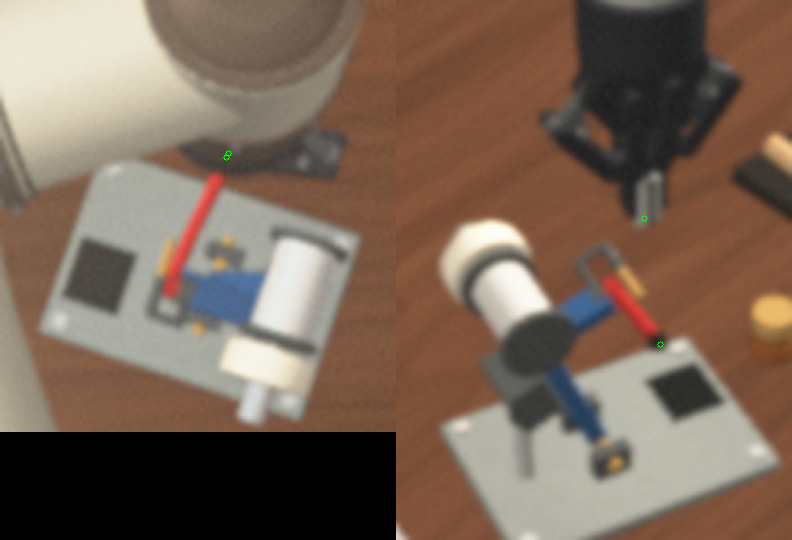

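The closed fingertips are about 100 mm above the red leg's ball, which is at (226,155) in the top crop. The path is clear of the hub, so I'll sweep the leg down along its arc.

Request:
servo_tool --rows '[[[0,-1,4,45,0,0,0],[0,-1,4,85,0,0,0],[0,-1,4,98,0,0,0],[0,-9,9,112,0,0,0],[0,-16,15,128,0,0,0],[0,-16,20,143,0,0,0],[0,-12,26,158,0,0,0],[0,-5,30,171,0,0,0],[0,6,35,183,0,0,0],[0,16,38,191,0,0,0]]]'

```text
clock: 3.45
position: [583.3, 60.5, 78.3]
ee_rot: [0.166, 0.986, -0.0, -0.001]
contact_force: [-0.8, 0.6, -0.4]
gripper_width: 0.5
grasp_force: 0.0
```

Request:
servo_tool --rows '[[[0,5,2,4,0,0,0],[0,5,2,4,0,0,0]]]'

```text
clock: 3.7
position: [580.4, 63.9, 75.4]
ee_rot: [0.165, 0.986, -0.0, -0.0]
contact_force: [0.7, 0.9, -0.8]
gripper_width: 0.2
grasp_force: 0.0
```

Run:
```python
from h import *
o=[]
for n,(a,b,w,h) in {"top":(215,140,110,120),"scene":(230,120,110,150)}.items():
    i=cv2.resize(arm.get_image(n)[b:b+h,a:a+w,::-1],None,fx=3.6,fy=3.6,interpolation=2)
    for k in (0,2): 
        u=(proj(n,tip(k,.35))-[a,b]+.5)*3.6; cv2.circle(i,tuple(int(t) for t in u),3,(0,255,0),1)
    o.append(cv2.copyMakeBorder(i,0,540-i.shape[0],0,0,0))
cv2.imwrite("pics/pushed.png",np.hstack(o))
```

```text
(no output)
```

View pics/pushed.png

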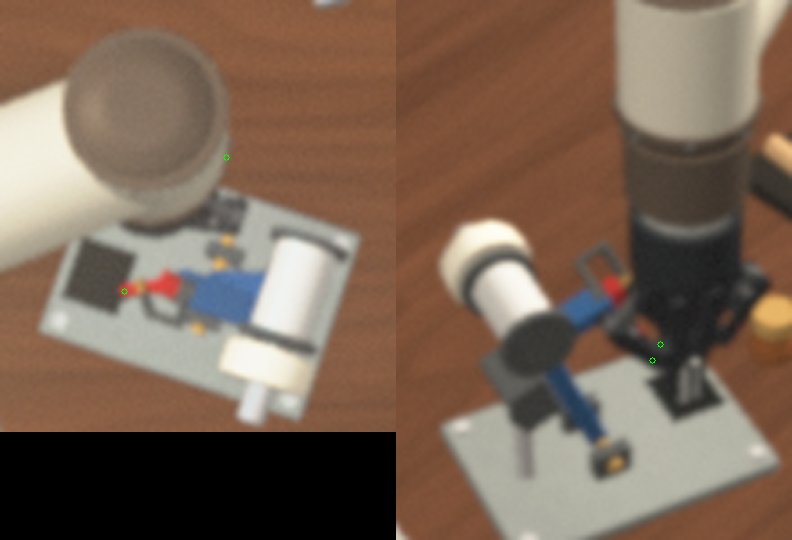

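The kickstand is down: the red leg now ends at (124,290) in the top crop, exactly where the fully-down tip is predicted. The frame hasn't moved. Next I'll retreat and go above the hub.

Request:
servo_tool --rows '[[[0,-15,0,-30,0,0,0],[0,-15,0,-90,0,0,0],[40,-15,0,-150,0,0,0],[85,-15,0,-200,0,0,0],[85,-15,0,-205,0,0,0],[85,-15,0,-205,0,0,0]]]'

```text
clock: 4.55
position: [594.7, 58.6, 280.5]
ee_rot: [0.166, 0.986, 0.0, 0.0]
contact_force: [0.7, 0.4, -1.0]
gripper_width: 72.5
grasp_force: 0.0
```

Run:
```python
from h import *
np.set_printoptions(suppress=True,precision=2)
s=arm.read_state();print(s["clock"],s["position"],s["gripper_width"])
P=fr(0,0,155,.35);P[2]=270;print(rel(P))
o=[]
for n in("top","scene"):
    i=arm.get_image(n)[:,:,::-1];cv2.imwrite(f"pics/{n}2.png",i)
    a,b,w,h={"top":(215,170,110,110),"scene":(230,170,110,110)}[n]
    i=cv2.resize(i[b:b+h,a:a+w],None,fx=3.6,fy=3.6,interpolation=2)
    for q in (tip(2,.35),fr(0,0,155,.35),fr(30,0,155,.35),fr(-30,0,155,.35)):
        u=(proj(n,q)-[a,b]+.5)*3.6; cv2.circle(i,tuple(int(t) for t in u),3,(0,255,0),1)
    o.append(i)
cv2.imwrite("pics/down.png",np.hstack(o))
```

```text
4.55 [594.74  58.57 280.46] 72.53300456059378
[  48.76 -106.98   10.37    0.      0.     -0.  ]
```

View pics/down.png

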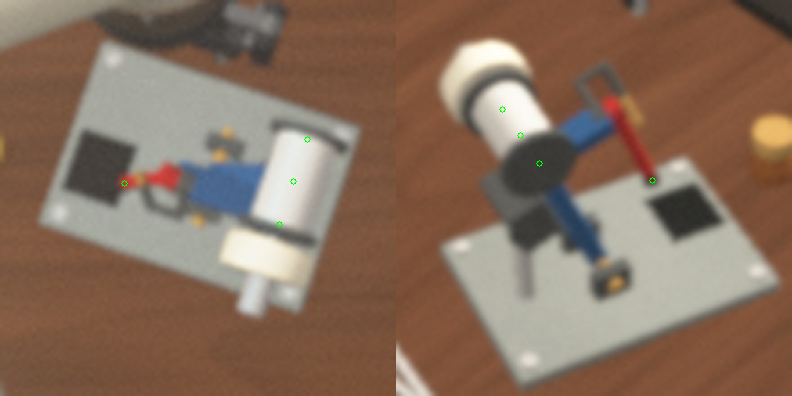

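The kickstand is fully down in both views, with the tip at (124,183) and (652,180), right on the predictions. The hub is also where the model puts it. Moving above it.

Request:
servo_tool --rows '[[[85,24,-53,0,0,0,0],[85,49,-107,5,0,0,0],[85,49,-107,10,0,0,0],[85,49,-107,10,0,0,0],[85,49,-107,10,0,0,0]]]'

```text
clock: 5.28
position: [514.3, -25.8, 269.8]
ee_rot: [0.166, 0.986, -0.0, -0.0]
contact_force: [0.1, -0.1, 0.4]
gripper_width: 84.9
grasp_force: 0.0
```

Run:
```python
from h import *
np.set_printoptions(suppress=True,precision=2)
s=arm.read_state();print(s["clock"],s["position"],s["gripper_width"])
P=fr(0,0,155,.35);P[2]-=22;print(rel(P))
a,b,w,h=230,120,140,140
i=cv2.resize(arm.get_image("scene")[b:b+h,a:a+w,::-1],None,fx=4,fy=4,interpolation=2)
cv2.imwrite("pics/hub.png",i)
```

```text
5.275 [514.29 -25.84 269.77] 84.92604578857197
[  0.31  -0.8  121.17  -0.    -0.     0.  ]
```

View pics/hub.png

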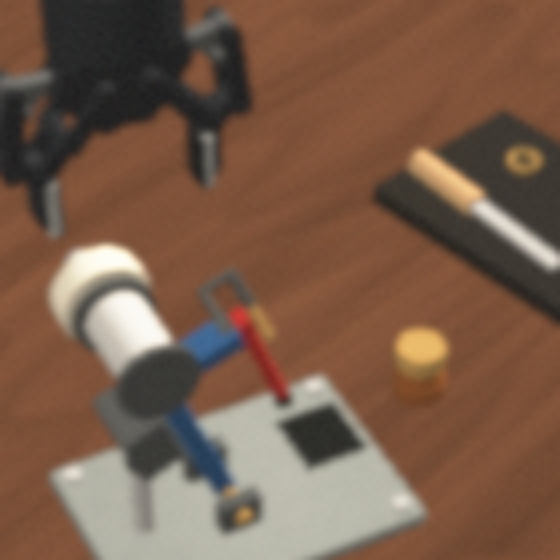

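The open fingers straddle the hub, at (55,230) and (208,185). Descend and close.

Request:
servo_tool --rows '[[[85,0,-1,40,0,0,0],[85,0,-1,80,0,0,0],[85,0,-1,110,0,0,0],[85,0,-1,120,0,0,0],[85,0,-1,120,0,0,0],[85,0,-1,120,0,0,0]]]'

```text
clock: 6.08
position: [514.5, -27.0, 151.7]
ee_rot: [0.166, 0.986, 0.0, 0.001]
contact_force: [0.2, 0.4, 0.6]
gripper_width: 85.1
grasp_force: 0.0
```

Request:
servo_tool --rows '[[[60,0,0,0,0,0,0],[50,0,0,0,0,0,0],[45,0,0,0,0,0,0],[30,0,0,0,0,0,0],[30,0,0,0,0,0,0],[30,0,0,0,0,0,0],[30,0,0,0,0,0,0]]]'

```text
clock: 6.95
position: [513.6, -26.8, 151.0]
ee_rot: [0.166, 0.986, 0.001, 0.001]
contact_force: [-2.0, 3.4, 4.9]
gripper_width: 38.9
grasp_force: 60.5
```

Run:
```python
from h import *
np.set_printoptions(suppress=True,precision=2)
s=arm.read_state();print(s["clock"],s["position"],s["gripper_width"],s["grasp_force"],s["contact_force"],s["wrist_torque"])
h=fr(0,0,155,.35)
for l in(.3,.25,.2,.15,.1,.05,0): print(l,Rt.inv().apply(fr(0,0,155,l)-h))
```

```text
6.95 [513.65 -26.78 151.02] 38.88341800368501 60.5066978931427 [-1.99  3.37  4.9 ] [ 1.45  0.54 -0.04]
0.3 [-0.    7.34 -2.47]
0.25 [-0.   14.8  -4.58]
0.2 [-0.   22.36 -6.31]
0.15 [-0.   29.99 -7.66]
0.1 [-0.   37.67 -8.62]
0.05 [-0.  45.4 -9.2]
0 [-0.   53.15 -9.4 ]
```

Gripped at 39 mm with 60 N and little side force. Now the arc, half first.

Request:
servo_tool --rows '[[[30,0,4,-1.3,0,0,0],[30,0,7.3,-2.5,0,0,0],[30,0,11,-3.6,0,0,0],[30,0,14.8,-4.6,0,0,0],[30,0,18.5,-5.5,0,0,0],[30,0,22.4,-6.3,0,0,0],[30,0,26,-7,0,0,0],[30,0,30,-7.7,0,0,0]]]'

```text
clock: 7.95
position: [521.4, -4.2, 160.1]
ee_rot: [0.165, 0.986, -0.006, -0.002]
contact_force: [-3.0, -16.5, 11.2]
gripper_width: 38.5
grasp_force: 59.5
```

Request:
servo_tool --rows '[[[30,0,4,-0.5,0,0,0],[30,0,7.7,-1,0,0,0],[30,0,12,-1.3,0,0,0],[30,0,15.4,-1.5,0,0,0],[30,0,19,-1.7,0,0,0],[30,0,23.2,-1.7,0,0,0],[30,0,23.2,-1.7,0,0,0],[30,0,23.2,-1.7,0,0,0]]]'

```text
clock: 8.95
position: [529.2, 17.8, 163.0]
ee_rot: [0.165, 0.986, -0.006, -0.002]
contact_force: [-4.3, -12.0, 20.0]
gripper_width: 38.3
grasp_force: 66.3
```

Run:
```python
from h import *
np.set_printoptions(suppress=True,precision=2)
s=arm.read_state();print(s["clock"],s["position"],s["gripper_width"],s["grasp_force"],s["contact_force"])
d=s["position"]-H0;print("hub rel hinge x,y,z",d@X,d@Y,d[2])
o=[]
for n in("top","scene"):
    i=arm.get_image(n)[:,:,::-1]
    a,b,w,h={"top":(205,150,110,130),"scene":(230,150,110,130)}[n]
    i=cv2.resize(i[b:b+h,a:a+w],None,fx=3.6,fy=3.6,interpolation=2)
    for q in (tip(2,0),fr(0,0,155,0),fr(30,0,155,0),fr(-30,0,155,0),fr(-20,66,100,0)):
        u=(proj(n,q)-[a,b]+.5)*3.6; cv2.circle(i,tuple(int(t) for t in u),3,(0,255,0),1)
    o.append(i)
cv2.imwrite("pics/up.png",np.hstack(o))
```

```text
8.95 [529.18  17.81 163.  ] 38.28433110691077 66.27369582653046 [ -4.29 -11.98  19.99]
hub rel hinge x,y,z 0.203533364139995 -6.166513351528137 137.9991140462542
```

View pics/up.png

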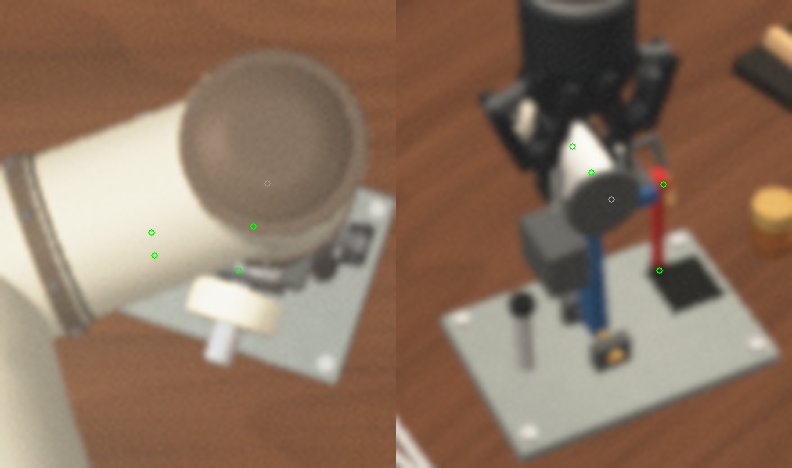

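The frame is nearly upright. The flange centre is at about (603,203), against (611,199) predicted for upright, and the arm is about 6 mm short in y while pressing down 20 N. I'll correct both.

Request:
servo_tool --rows '[[[30,0,2,-1,0,0,0],[30,0,4,-2,0,0,0],[30,0,6,-2.5,0,0,0],[30,0,6,-2.5,0,0,0],[30,0,6,-2.5,0,0,0],[30,0,6,-2.5,0,0,0]]]'

```text
clock: 9.8
position: [531.4, 24.2, 164.1]
ee_rot: [0.165, 0.986, -0.005, -0.002]
contact_force: [-2.2, -10.2, 11.9]
gripper_width: 37.8
grasp_force: 63.8
```

Run:
```python
from h import *
np.set_printoptions(suppress=True,precision=2)
s=arm.read_state();print(s["clock"],s["position"],s["gripper_width"],s["grasp_force"],s["contact_force"],s["ee_rot"])
d=s["position"]-H0;print("hub rel hinge x,y,z",d@X,d@Y,d[2],"force y",s["contact_force"]@Y)
R=Rot.from_quat(s["ee_rot"]).as_matrix();g=s["position"]-R[:,2]*17-H0;print("grasp y",g@Y,g[2])
```

```text
9.8 [531.41  24.16 164.08] 37.80267909367133 63.82193684577942 [ -2.19 -10.19  11.89] [ 0.17  0.99 -0.01 -0.  ]
hub rel hinge x,y,z 0.2358050283912457 0.5719697829518335 139.0781859659931 force y -10.34644517852984
grasp y 0.7511066864617739 156.07722717257275
```

Request:
servo_tool --rows '[[[30,0,0,-1,0,0,0],[30,0,0,-1,0,0,0],[30,0,0,-1,0,0,0],[30,0,0,-1,0,0,0],[30,0,0,-1,0,0,0],[30,0,0,-1,0,0,0],[30,0,0,-1,0,0,0],[30,0,0,-1,0,0,0]]]'

```text
clock: 10.8
position: [531.4, 24.2, 164.1]
ee_rot: [0.165, 0.986, -0.005, -0.002]
contact_force: [0.4, -11.3, 7.3]
gripper_width: 38.2
grasp_force: 63.2
```

Run:
```python
from h import *
np.set_printoptions(suppress=True,precision=2)
s=arm.read_state();d=s["position"]-H0;print(s["clock"],s["gripper_width"],s["grasp_force"],s["contact_force"],"rel",d@X,d@Y,d[2])
o=[]
for n in("top","scene"):
    i=arm.get_image(n)[:,:,::-1]
    a,b,w,h={"top":(205,150,110,130),"scene":(230,150,110,130)}[n]
    i=cv2.resize(i[b:b+h,a:a+w],None,fx=3.6,fy=3.6,interpolation=2)
    for q in (tip(2,0),fr(33,0,155,0),fr(-50,0,155,0),fr(0,0,0,0)):
        u=(proj(n,q)-[a,b]+.5)*3.6; cv2.circle(i,tuple(int(t) for t in u),3,(0,255,0),1)
    o.append(i)
cv2.imwrite("pics/up2.png",np.hstack(o))
```

```text
10.8 38.24591896829922 63.240575194358826 [  0.44 -11.31   7.29] rel 0.22140390781567346 0.5861874894029666 139.12718195438774
```

View pics/up2.png

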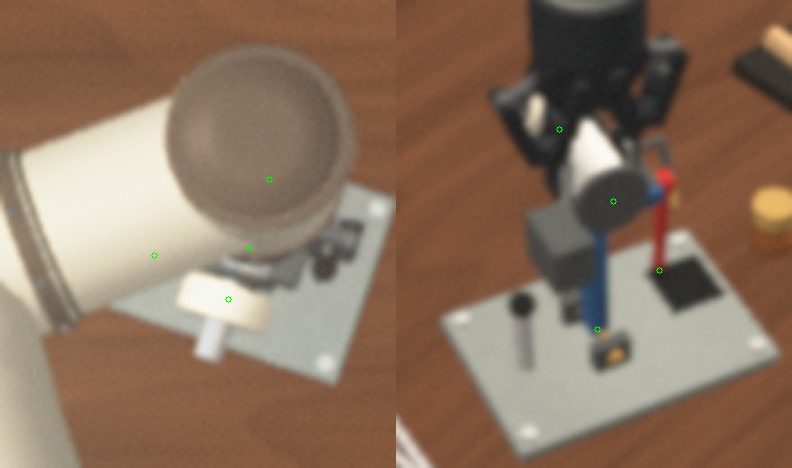

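The frame is upright: the flange centre at (614,200) and the kickstand tip at (659,270) sit on the predicted upright positions, and the wheel is within about 3 mm. The grip is steady at 63 N, so I'm handing in.

```bash
python3 -c "
from bench import arm
print(arm.job_done())"
```

```text
the job is handed in; nothing more can be done
None
```

I handed the job in at about 11 s: the kickstand is snapped fully down, the frame is upright to within about 3 mm at the hub with the gripper still holding it, and I touched nothing else on the bench.

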